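# Shut the dry-air supply valve of the feeder pressurisation unit

### The arm

A 6-joint arm with a two-finger parallel gripper is mounted at the origin on the work surface. World frame = base frame: x ahead of the robot, y to its left, z up, the work surface at z = 0. Lengths are in mm, angles in rad, forces in N, time in s.
With the tool pointing down it reaches from about 350 to 1000 mm from the base axis. Payload 7.1 kg.
Tool frame: the origin (TCP) lies midway between the tips of the shut fingers; the grasp point (between the pads) lies 19 mm behind it; z points along the fingers, y is the direction in which the jaws open and shut (so a half turn about z gives the same grasp; the last joint's range is limited). The gripper opens to 85 mm and grips with 20 to 120 N. Pads are 22 mm wide; open, the fingers measure 114 mm over their backs; the gripper's body (76 mm by 85 mm) begins 54 mm behind the grasp point. The pads swing forward as they close: fully open they stand 13 mm farther back than shut.
Start: joints at [-1.345, 0.423, 1.63, -0, 1.089, -0.019], TCP at [151.496, -606.345, 231.319] pointing down, gripper open.
Joint ranges: [-3, 3], [-0.9, 2.11], [0.09, 2.58], [-1.31, 4.45], [0.11, 2.69], [-2.54, 2.54]. Speed limits (rad/s): [2.39, 2.39, 3.01, 3.14, 3.14, 3.14].

### API

Orientations are given as [roll, pitch, yaw] about the fixed x, y, z axes, in that order (R = Rz(yaw) Ry(pitch) Rx(roll)).
In Python, from plant import robot gives the robot as it stands. The module is installed in compiled form; this text tells all that it offers.
- The arm moves only by the tool servo_tool, never from a script. Its argument "plan" is a list of rows, each a list of 2 entries, a list of its own where there are three numbers: the shift along the world's x, y, z in m, then the turn, a rotation vector about the world's x, y, z in degrees. A call has 1 to 12 rows; each row shifts and turns the commanded pose from where the row before left it; what a row does not reach is not made up. A row lasts 1/12 s, in which the tool goes at most 41.7 mm and 7.16 degrees, less where a joint would pass 70% of its speed; a pose out of reach is approached as far as the arm can. A call is refused whole if a number of a shift passes 0.0417 or a number of a turn 7.16, either way. A call with a gripper value outside its range is refused whole. "hand" is the closure, from -1 (fully open) to 1 (shut), set as the call begins (left out, the last holds). The fingers move at their own pace and stop on an object; "force" is the grip in N (left out, the last holds). Time passes only in rows, so rows that do not move let the fingers close. It gives the time, the measured TCP pose, the force and the opening at its end, in the units of the state.
- robot.read_state(): the state, without advancing time (a new reading comes with each control period).
- robot.grab_frame(name): name is "scene" or "top"; returns a dict with "image" (420x560x3 uint8, red, green, blue), "range_z" (420x560 float32, mm along the optical axis (not along the pixel's ray), 0 where there is no reading), "fovy" (degrees; the focal length in pixels is half the picture's height over the tangent of half this angle, whatever the lens; pixels are square), "cx", "cy" (the principal point, pixels), "cam_to_world" (4x4, takes a point from camera to world coordinates). Camera axes: x right, y down, z forward; pixel columns grow to the right and rows downward; lengths in mm; the calibration is good to about 2 mm. A picture is of the moment at which its call begins.
- robot.job_done(): hands the job in, once; it reports no verdict.
Trained networks look in a picture, given as the dict that the camera call returned (one of the last four; its "shot" number tells which), for a name from the list of things; names that differ only in an ending like _2 or _b are one class to them, and where a whole thing is asked for, a point or a joint stands for the part that bears it (a point fixed in the world has none). Each returns a list of dicts, best first, with "p" (0 to 1); they miss things now and then, are a little off and sometimes report something else, mostly with a low value. They report only what shows in the picture. A call takes as long as a camera call.
- robot.spot_in(picture, query): "box" ([left, top, right, bottom] in pixels, round what is visible of it).
- robot.cut_out(picture, query): "mask" (420x560 bool, what is visible of it) and "box" ([left, top, right, bottom] in pixels, round what is visible of it).
- robot.mark_of(picture, query): "position" ([row, column] in pixels: a listed point, or the origin of a listed thing).
The state is a dict: "clock": time; "joint_pos": joint angles; "dq": joint speeds; "tau": joint torques, N m; "eef_pos": TCP position; "tool_rot": TCP orientation; "wrist_force": force on the tool from outside, world axes, zero at the start; "wrist_torque": the same for the moment, N m; "grip_width": opening from 0.0 (shut) to 1.0 (fully open).
Only numpy, scipy, OpenCV 4.12 (cv2) and the standard library are available. Lean on these libraries where they do the work, as an engineer would, in place of code of your own. Each camera call takes 0.05 s, during which the arm holds its last target. There are 200 camera calls.

### The job

Shut off the dry air to the antenna feeders: with the fingertips, push the sliding cover on top of the pressurisation unit fully back to its stop, away from the robot, by the pull bar on it. Then push the long lever handle in the opened valve bay a quarter turn clockwise, fully shut, so that it stands crosswise to its pipe, and leave the cover open. Only push: do not take the bar or the lever between the fingers, leave the two short tee handles open as they are, and do not disturb the things on the desk beside the unit.

Things in the scene. Friction and masses are not known exactly. Their poses are not given: they have to be found in the camera images.
- unit: Fixed pressurisation unit: grey steel case on the desk, 300 (x) x 360 (y) x 122 mm high to the top of the cover's guide channels along both sides; origin at the centre of its underside, +x away from the robot (yaw within 0.2 rad). Its -x half is the valve bay, open-topped under the cover; its +x half has a closed deck onto which the cover slides.
- bay (a point): Centre of the valve bay's mouth, z 110 mm. Clear opening between the channels 324 mm (y), from 75 mm before to 65 mm behind this point (x) once the cover is back. In the bay three brass ball valves stand side by side 75 mm apart in y, pipes along x (tops at z 53 mm): one has a long lever, the other two short tee handles; which is where varies.
- cover (a joint): Travel (m) of the cover, a bare aluminium plate 150 (x) x 340 (y) x 4 mm, top at z 115.5 mm, captive in the channels so that it only slides along the unit's x: 0 = closed over the bay, 0.14 = fully back on the deck at its stop. Starts at 0 to 0.025, needs about 3 N to slide, stays where it is left.
- pull (a point): Middle of the pull bar on the cover, z 128.5 mm. Dark steel bar 12 mm thick (unit x), 90 mm long (unit y), standing from the cover's top (z 115.5) to z 139.5. It moves with the cover: at travel 0 it is at unit x -71, y 0 mm. Push its -x face towards +x.
- lever (a joint): Angle (rad) of the long lever about the upright axis at supply_pivot: 0 = open, lever pointing from the pivot along the unit's -x above its pipe; grows clockwise seen from above to 1.571 = shut at its stop, lever pointing along the unit's +y. Starts at 0 to 0.2. Takes about 0.18 N m (4 N at 45 mm from the pivot); stays where it is left.
- supply_pivot (a point): Point on the supply valve's upright turning axis at the lever's mid-height (z 88 mm); fixed in the unit at x -35 mm and y -75, 0 or +75 mm.
- lever_mid (a point): Point in the middle of the long lever, 42 mm from its pivot, at its mid-height (z 88 mm). The black lever is 14 mm wide, 12 mm tall (z 82 to 94) and reaches 63 mm from the pivot. The fingers may reach down to about z 70 mm beside it. Its own -x axis points from the pivot to its end.
- feed_a_pivot (a point): Turning axis of the first feeder valve at the mid-height (z 88 mm) of its tee handle: a black bar 40 mm long overall (20 mm to either side of the axis), 10 mm wide, 12 mm tall.
- tee_a (a joint): Angle (rad) of the first tee handle: 0 = open, the bar along the pipe (unit x), 1.571 = shut. Starts between 0 and 0.1; to be left as it is.
- feed_b_pivot (a point): The same for the second feeder valve, with the same tee handle.
- tee_b (a joint): Angle (rad) of the second tee handle, as tee_a; to be left as it is.
- mug: White mug with a handle, 80 mm across, 95 mm high, loose on the desk beside the unit; origin at the centre of its underside. To be left alone.
- handheld: Black hand-held radio standing upright, 36 x 58 x 105 mm with a stub aerial up to 149 mm, loose on the desk beside the unit; origin at the centre of its underside. To be left alone.
- adaptor: Small steel coaxial adaptor standing upright, 28 mm across, 42 mm high, loose on the desk beside the unit; origin at the centre of its underside. To be left alone.
- driver: Black-handled screwdriver lying on the desk beside the unit, loose; to be left alone.

How it is judged:
By the outcome, as a careful person would: the job done as asked, in the order asked, and still so for the second after the job is handed in, with the robot touching nothing.
It also fails if it takes over 48 s, if anything falls off the work surface, if the arm or the gripper's body presses on something with over 40 N, if the wrist force passes 120 N, or if a joint passes its speed limit or range.

## Working session

There is one attempt and no reset: what is moved stays moved. The work goes in short steps, Python scripts to look and compute and a tool call to move; the robot and the scene stay as the last step left them, time stands still between calls to the robot, and variables do not carry over. Pictures are saved under pics/ and viewed, about 8 in all and at most 12, crops included, and the job is handed in when it is done.

Besides the shell and the picture viewer there is one more tool, called as a command line: name --argument value ..., lists and objects as JSON in quotes. servo_tool: Moves the arm, as the interface text tells. Its arguments: {"type":"object","properties":{"plan":{"type":"array"},"hand":{"type":"number"},"force":{"type":"number"}},"required":["plan"]}

```bash
mkdir -p pics; cat > h.py <<'E'
import numpy as np, cv2
from plant import robot
def save(f,n): cv2.imwrite('pics/'+n,f['image'][:,:,::-1])
def w(f,r,c,z=None):
    F=f['image'].shape[0]/2/np.tan(np.radians(f['fovy'])/2)
    M=np.array(f['cam_to_world']); d=np.array([(c-f['cx'])/F,(r-f['cy'])/F,1])
    if z is None:
        R=f['range_z'][int(round(r)),int(round(c))]; return M[:3,:3]@(d*R)+M[:3,3]
    v=M[:3,:3]@d; return M[:3,3]+v*(z-M[2,3])/v[2]
def px(f,p):
    F=f['image'].shape[0]/2/np.tan(np.radians(f['fovy'])/2)
    M=np.array(f['cam_to_world']); q=M[:3,:3].T@(np.array(p)-M[:3,3]); return q[1]/q[2]*F+f['cy'],q[0]/q[2]*F+f['cx']
E
python3 - <<'E'
from h import *
np.set_printoptions(precision=1,suppress=True)
s=robot.read_state();print(s['clock'],s['eef_pos'],s['tool_rot'],s['grip_width'])
fs={}
for n in('scene','top'):
    f=fs[n]=robot.grab_frame(n);save(f,n+'0.png');print(n,f['fovy'],np.array(f['cam_to_world']))
    for q,z in(('pull',128.5),('unit',0),('mug',0),('handheld',0),('adaptor',0),('driver',10)):
        for m in robot.mark_of(f,q)[:2]:
            print(q,round(m['p'],2),np.array(m['position']),w(f,*m['position'],z))
cv2.imwrite('pics/both.png',np.vstack([fs['scene']['image'],fs['top']['image']])[:,:,::-1])
f=fs['top']
for q in('pull','cover'):
  for m in robot.cut_out(f,q)[:1]:
    r,c=np.nonzero(m['mask']);P=np.array([w(f,a,b) for a,b in zip(r,c)])
    ok=(P[:,2]>105)&(P[:,2]<150);P=P[ok];rect=cv2.minAreaRect(P[:,:2].astype(np.float32));print(q,m['p'],rect,np.median(P,0))
E
```

```text
0.0 [ 151.4 -605.8  230.6] [-3.1 -0.   0.2] 1.00010719992605
scene 56.708297128673905 [[  -0.4    0.5   -0.8 1351.7]
 [   0.9    0.2   -0.4  309.3]
 [  -0.    -0.8   -0.5  654.6]
 [   0.     0.     0.     1. ]]
pull 0.72 [297.5 377.5] [804.3 261.2 128.5]
pull 0.64 [199.1 301.7] [528.2   4.9 128.5]
unit 0.83 [251.7 296.5] [587.9  16.    0. ]
mug 0.96 [226.  195.3] [ 593.3 -303.3    0. ]
handheld 0.97 [275.8 400.7] [574.7 286.    0. ]
adaptor 0.67 [297.1 376.2] [670.5 246.5   0. ]
driver 0.69 [220.8 163.4] [ 619.5 -397.2   10. ]
top 49.87954779203551 [[   0.    -1.     0.2  413.1]
 [  -1.    -0.    -0.   -13.9]
 [   0.    -0.2   -1.  1164.6]
 [   0.     0.     0.     1. ]]
pull 0.9 [233.6 282.9] [521.   -9.3 128.5]
unit 0.56 [215.9 279.5] [580.5   0.9   0. ]
mug 0.72 [209.4 393.1] [ 602.9 -296.     0. ]
handheld 0.77 [222.6 166.8] [557.9 292.6   0. ]
adaptor 0.53 [242.4 278.3] [511.4   2.7   0. ]
adaptor 0.45 [178.6 185.1] [675.4 251.4   0. ]
driver 0.84 [210.9 438.5] [ 599.3 -411.6   10. ]
pull 0.69 ((426.8426818847656, 68.273193359375), (2.34004545211792, 11.59162425994873), 1.0080511569976807) [425.7  67.4 111.2]
cover 0.72 ((524.6756591796875, -1.4512481689453125), (325.2868957519531, 151.95533752441406), 89.50469970703125) [521.5  -1.3 116. ]
```

View pics/top0.png

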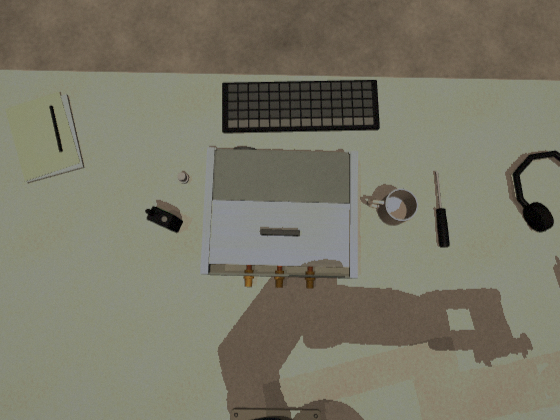

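View pics/scene0.png

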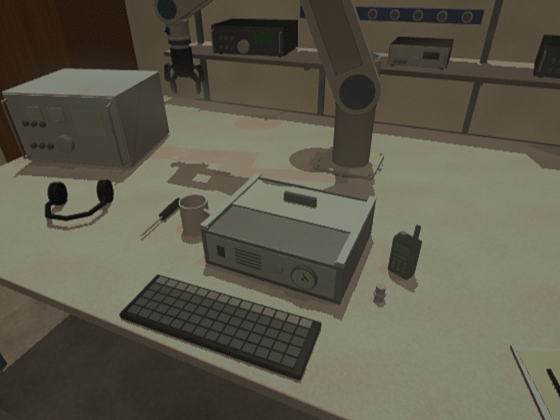

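The top view shows the unit almost square to the robot, with the bar at about (row 232, col 280). The cover is about 20 mm back already. The mug, radio and adaptor all stand clear at the sides. Next I'll fit the unit's frame.

```bash
python3 - <<'E'
from h import *
np.set_printoptions(precision=1,suppress=True)
f=robot.grab_frame('top')
P=np.array([[w(f,r,c) for c in range(185,375)] for r in range(140,295)])
Z=P[:,:,2]
for lo,hi,n in((117.5,127,'rails'),(130,150,'bar'),(100,150,'all')):
    m=((Z>lo)&(Z<hi)).astype(np.uint8)
    k,l,st,ce=cv2.connectedComponentsWithStats(m)
    for i in range(1,k):
        if st[i,4]>60:
            Q=P[l==i];print(n,st[i],cv2.minAreaRect(Q[:,:2].astype(np.float32)),np.median(Q[:,2]))
# depth-free edges
for n,r,c,z in(('barL',232,260.5,139.5),('barR',232,299.5,139.5)): print(n,w(f,r,c,z))
im=cv2.resize(f['image'][135:295,190:370],None,fx=4,fy=3.75,interpolation=cv2.INTER_CUBIC)
cv2.imwrite('pics/crop1.png',im[:,:,::-1])
E
```

```text
rails [  15    7   16  128 1015] ((576.513671875, 165.8897705078125), (24.584890365600586, 300.4378356933594), 89.72676849365234) 122.3489570737986
rails [ 162   11   11  127 1027] ((574.288330078125, -170.63858032226562), (23.27121925354004, 299.1416320800781), 89.48221588134766) 122.24618548257217
bar [ 75  89  40   7 220] ((523.5849609375, -1.6547126770019531), (89.33267974853516, 12.20158863067627), 89.36685943603516) 139.87322979874068
all [   15     7   158   131 18162] ((575.5009765625, -2.1688995361328125), (360.6200866699219, 301.4995422363281), 89.46586608886719) 114.55921849682511
barL [522.7  41.7 139.5]
barR [524.2 -47.2 139.5]
```

View pics/crop1.png

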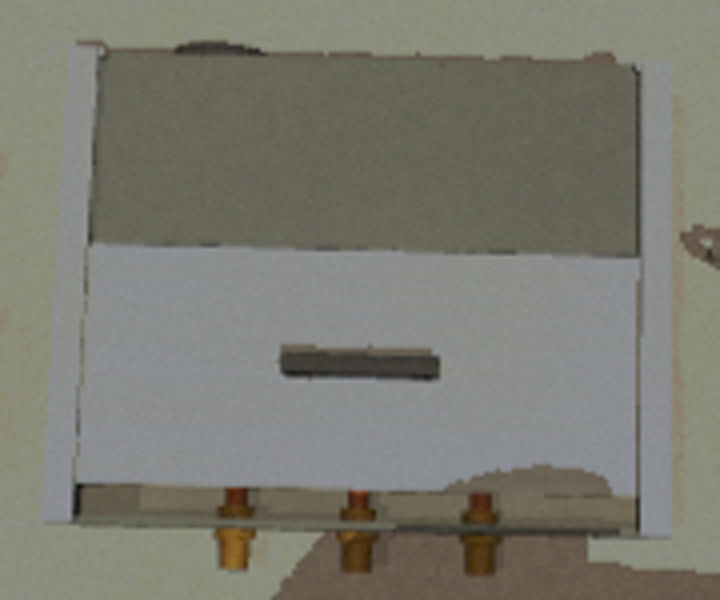

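The unit's centre is at about (575.5, -2), with yaw about -0.5°. The cover's travel is about 0.019, with the bar at x 523.6. I'll shut the fingers and fly over at safe height.

servo_tool --plan '[[[0.016,0.03,0],[0,0,0]],[[0.016,0.03,0],[0,0,0]],[[0.016,0.03,0],[0,0,0]],[[0.016,0.03,0],[0,0,0]],[[0.016,0.03,0],[0,0,0]],[[0.016,0.03,0],[0,0,0]],[[0.016,0.03,0],[0,0,0]],[[0.016,0.03,0],[0,0,0]],[[0.016,0.03,0],[0,0,0]],[[0.016,0.03,0],[0,0,0]]]' --hand 1 --force 30

```text
clock: 1.68
eef_pos: [312.0, -305.0, 231.6]
tool_rot: [3.141, -0.0, 0.244]
wrist_force: [1.1, -0.4, -0.0]
grip_width: -0.003
```

servo_tool --plan '[[[0.017,0.03,0],[0,0,-1.45]],[[0.017,0.03,0],[0,0,-1.45]],[[0.017,0.03,0],[0,0,-1.45]],[[0.017,0.03,0],[0,0,-1.45]],[[0.017,0.03,0],[0,0,-1.45]],[[0.017,0.03,0],[0,0,-1.45]],[[0.017,0.03,0],[0,0,-1.45]],[[0.017,0.03,0],[0,0,-1.45]],[[0.017,0.03,0],[0,0,-1.45]],[[0.017,0.033,0],[0,0,-1.45]],[[0,0,0],[0,0,0]],[[0,0,0],[0,0,0]]]'

```text
clock: 2.68
eef_pos: [482.1, -1.7, 231.3]
tool_rot: [3.142, -0.0, -0.005]
wrist_force: [-0.9, -0.7, 0.2]
grip_width: 0.001
```

servo_tool --plan '[[[0,0,-0.03],[0,0,0]],[[0,0,-0.03],[0,0,0]],[[0,0,-0.025],[0,0,0]],[[0,0,-0.015],[0,0,0]],[[0,0,-0.006],[0,0,0]],[[0,0,0],[0,0,0]],[[0,0,0],[0,0,0]]]'

```text
clock: 3.27
eef_pos: [481.6, -4.0, 125.8]
tool_rot: [3.142, -0.0, -0.009]
wrist_force: [-0.4, 0.3, 0.4]
grip_width: 0.0
```

servo_tool --plan '[[[0.01,0,0],[0,0,0]],[[0.01,0,0],[0,0,0]],[[0.01,0,0],[0,0,0]],[[0.012,0,0],[0,0,0]],[[0.012,0,0],[0,0,0]],[[0.012,0,0],[0,0,0]],[[0.012,0,0],[0,0,0]],[[0.012,0,0],[0,0,0]],[[0.012,0,0],[0,0,0]],[[0.012,0,0],[0,0,0]],[[0.01,0,0],[0,0,0]],[[0.008,0,0],[0,0,0]]]'

```text
clock: 4.27
eef_pos: [614.5, -3.7, 125.6]
tool_rot: [3.141, 0.0, -0.008]
wrist_force: [-4.0, -2.1, 1.3]
grip_width: -0.0
```

servo_tool --plan '[[[0.004,0,0],[0,0,0]],[[0.003,0,0],[0,0,0]],[[0.002,0,0],[0,0,0]],[[0,0,0],[0,0,0]],[[0,0,0],[0,0,0]]]'

```text
clock: 4.68
eef_pos: [623.0, -3.1, 125.5]
tool_rot: [-3.141, -0.001, -0.008]
wrist_force: [-0.2, 0.8, -0.1]
grip_width: -0.001
```

servo_tool --plan '[[[0.002,0,0],[0,0,0]],[[0.002,0,0],[0,0,0]],[[0.001,0,0],[0,0,0]],[[0,0,0],[0,0,0]],[[0,0,0],[0,0,0]]]'

```text
clock: 5.1
eef_pos: [627.7, -3.2, 125.4]
tool_rot: [-3.141, -0.0, -0.008]
wrist_force: [-3.2, 0.3, 2.0]
grip_width: 0.0
```

servo_tool --plan '[[[0.001,0,0],[0,0,0]],[[0.001,0,0],[0,0,0]],[[0.0,0,0],[0,0,0]]]'

```text
clock: 5.35
eef_pos: [627.7, -3.2, 125.3]
tool_rot: [-3.141, 0.004, -0.008]
wrist_force: [-9.1, 0.7, 7.3]
grip_width: 0.003
```

The arm stopped advancing at 627.7 while the force rose, so the cover is at its stop. I'll back off, lift clear and look into the bay.

servo_tool --plan '[[[-0.01,0,0],[0,0,0]],[[-0.02,0,0],[0,0,0]],[[-0.02,0,0.02],[0,0,0]],[[-0.02,0,0.03],[0,0,0]],[[-0.03,0,0.03],[0,0,0]],[[-0.03,0,0.02],[0,0,0]],[[-0.035,0,0],[0,0,0]],[[-0.03,0,0],[0,0,0]],[[-0.03,0,0],[0,0,0]],[[-0.01,0,0],[0,0,0]],[[0,0,0],[0,0,0]]]'

```text
clock: 6.27
eef_pos: [392.9, -3.4, 224.8]
tool_rot: [3.142, -0.0, -0.008]
wrist_force: [1.0, -0.3, -0.0]
grip_width: -0.003
```

```bash
python3 - <<'E'
from h import *
np.set_printoptions(precision=1,suppress=True)
print(robot.read_state()['eef_pos'])
f=robot.grab_frame('top')
for q,z in(('pull',128.5),('supply_pivot',88),('lever_mid',88),('feed_a_pivot',88),('feed_b_pivot',88)):
    for m in robot.mark_of(f,q)[:2]: print(q,round(m['p'],2),np.array(m['position']),w(f,*m['position'],z))
im=cv2.resize(f['image'][135:295,190:370],None,fx=4,fy=3.75,interpolation=cv2.INTER_CUBIC)
cv2.imwrite('pics/crop2.png',im[:,:,::-1])
P=np.array([[w(f,r,c) for c in range(185,375)] for r in range(140,295)]);Z=P[:,:,2]
for lo,hi,n in((130,150,'bar'),(76,100,'handles')):
    k,l,st,ce=cv2.connectedComponentsWithStats(((Z>lo)&(Z<hi)).astype(np.uint8))
    for i in range(1,k):
        if st[i,4]>15:
            Q=P[l==i];print(n,st[i],cv2.minAreaRect(Q[:,:2].astype(np.float32)),np.median(Q[:,2]))
E
```

```text
[392.9  -3.4 224.8]
pull 0.61 [182. 283.] [642.5  -7.4 128.5]
supply_pivot 0.83 [225.2 250.8] [544.1  68.2  88. ]
supply_pivot 0.19 [177.8 185.7] [657.6 230.   88. ]
lever_mid 0.49 [243.9 249.5] [499.3  69.9  88. ]
feed_a_pivot 0.64 [226.1 310.6] [544.4 -75.3  88. ]
feed_b_pivot 0.56 [227.5 280.7] [539.8  -3.6  88. ]
bar [ 77  38  39   7 225] ((643.5018310546875, -2.8800430297851562), (88.95027160644531, 13.383005142211914), 88.77680206298828) 139.27743833632917
handles [50  7 20  3 53] ((735.0741577148438, 90.38233947753906), (8.103147506713867, 47.33677291870117), 0.0572064146399498) 89.51174099928471
handles [92 80  8 16 78] ((539.2655639648438, -3.1784772872924805), (37.077980041503906, 16.72405242919922), 1.825693130493164) 94.87429576304646
handles [123  80   8  17  86] ((538.9779052734375, -77.11720275878906), (17.298587799072266, 38.08720397949219), 72.48155975341797) 93.82176146976155
handles [ 57  83  11  30 186] ((513.9137573242188, 75.82823944091797), (17.121623992919922, 70.51074981689453), 83.64781188964844) 94.11070063790339
```

View pics/crop2.png

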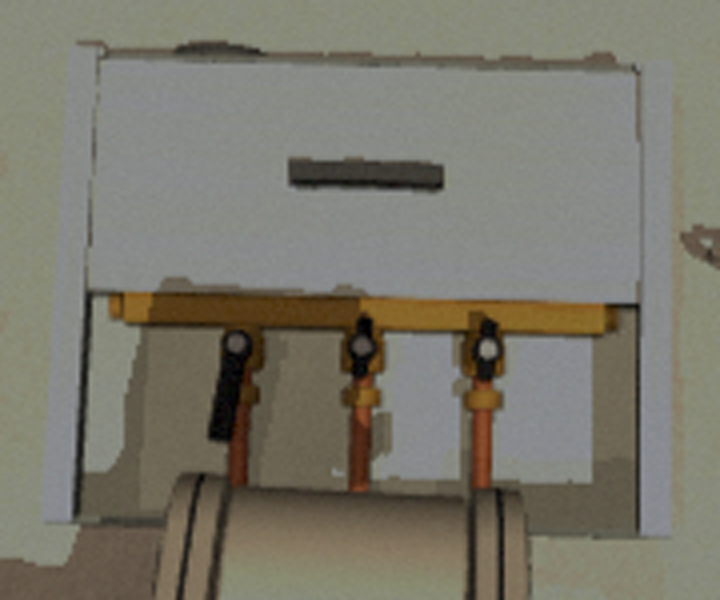

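The cover is at its stop, with the bar at about 644. The bay shows the long black lever on the left valve (y about +73), about 0.13 rad on and pointing towards the robot. The two tees are at centre and right. I'll go down on the lever's -y side.

servo_tool --plan '[[[0.02,0.01,0],[0,0,0]],[[0.025,0.012,0],[0,0,0]],[[0.025,0.012,0],[0,0,0]],[[0.02,0.009,0],[0,0,0]],[[0.01,0.004,0],[0,0,0]],[[0,0,0],[0,0,0]],[[0,0,-0.02],[0,0,0]],[[0,0,-0.025],[0,0,0]],[[0,0,-0.02],[0,0,0]],[[0,0,-0.01],[0,0,0]],[[0,0,0],[0,0,0]]]'

```text
clock: 7.48
eef_pos: [492.6, 43.1, 147.7]
tool_rot: [3.141, 0.005, -0.009]
wrist_force: [0.1, -0.5, -0.2]
grip_width: -0.003
```

servo_tool --plan '[[[0,0,-0.015],[0,0,0]],[[0,0,-0.015],[0,0,0]],[[0,0,-0.015],[0,0,0]],[[0,0,-0.015],[0,0,0]],[[0,0,-0.01],[0,0,0]],[[0,0,0],[0,0,0]]]'

```text
clock: 7.98
eef_pos: [494.2, 43.4, 79.0]
tool_rot: [3.141, 0.002, -0.008]
wrist_force: [-0.1, 0.1, -0.4]
grip_width: -0.002
```

servo_tool --plan '[[[-0.001,0.006,0],[0,0,0]],[[-0.001,0.006,0],[0,0,0]],[[-0.001,0.006,0],[0,0,0]],[[-0.001,0.006,0],[0,0,0]],[[0.001,0.006,0],[0,0,0]],[[0.001,0.006,0],[0,0,0]],[[0.002,0.005,0],[0,0,0]],[[0.003,0.004,0],[0,0,0]],[[0.003,0.004,0],[0,0,0]],[[0,0,0],[0,0,0]]]'

```text
clock: 8.82
eef_pos: [501.5, 93.4, 80.3]
tool_rot: [3.142, -0.001, -0.007]
wrist_force: [-0.5, -1.5, 0.9]
grip_width: 0.002
```

servo_tool --plan '[[[0.003,0.004,0],[0,0,0]],[[0.003,0.004,0],[0,0,0]],[[0.004,0.003,0],[0,0,0]],[[0.004,0.003,0],[0,0,0]],[[0.003,0.001,0],[0,0,0]],[[0.003,0,0],[0,0,0]],[[0,0,0],[0,0,0]],[[0,0,0],[0,0,0]]]'

```text
clock: 9.48
eef_pos: [520.5, 108.2, 79.6]
tool_rot: [-3.141, 0.001, -0.008]
wrist_force: [-4.2, 1.4, -0.3]
grip_width: -0.002
```

servo_tool --plan '[[[0.001,0,0],[0,0,0]],[[0.001,0,0],[0,0,0]],[[0,0,0],[0,0,0]]]'

```text
clock: 9.73
eef_pos: [522.4, 108.2, 79.7]
tool_rot: [-3.141, 0.001, -0.008]
wrist_force: [-5.1, 2.5, -0.3]
grip_width: -0.0
```

servo_tool --plan '[[[0.001,0,0],[0,0,0]],[[0.001,0,0],[0,0,0]],[[0,0,0],[0,0,0]]]'

```text
clock: 9.98
eef_pos: [523.9, 108.2, 79.7]
tool_rot: [-3.141, 0.002, -0.009]
wrist_force: [-5.2, 3.3, 2.0]
grip_width: -0.004
```

servo_tool --plan '[[[0.001,0,0],[0,0,0]],[[0,0,0],[0,0,0]],[[0,0,0],[0,0,0]]]'

```text
clock: 10.23
eef_pos: [523.9, 108.2, 79.6]
tool_rot: [-3.141, 0.004, -0.009]
wrist_force: [-7.8, 4.2, 4.6]
grip_width: 0.002
```

servo_tool --plan '[[[0.001,0,0],[0,0,0]],[[0.001,0,0],[0,0,0]],[[0,0,0],[0,0,0]]]'

```text
clock: 10.48
eef_pos: [524.1, 108.2, 79.5]
tool_rot: [-3.141, 0.008, -0.009]
wrist_force: [-15.9, 6.2, 9.3]
grip_width: 0.0
```

servo_tool --plan '[[[-0.006,0,0],[0,0,0]],[[-0.01,0,0],[0,0,0]],[[-0.01,0,0],[0,0,0]],[[0,0,0.01],[0,0,0]],[[0,0,0.025],[0,0,0]],[[0,0,0.03],[0,0,0]],[[0,0,0.03],[0,0,0]],[[-0.02,0,0.03],[0,0,0]],[[-0.03,0,0.02],[0,0,0]],[[-0.03,0,0],[0,0,0]],[[-0.02,0,0],[0,0,0]],[[0,0,0],[0,0,0]]]'

```text
clock: 11.48
eef_pos: [398.4, 107.2, 225.6]
tool_rot: [-3.142, 0.001, -0.008]
wrist_force: [0.6, -0.7, -0.8]
grip_width: -0.003
```

```bash
python3 - <<'E'
from h import *
np.set_printoptions(precision=1,suppress=True)
s=robot.read_state();print(s['clock'],s['eef_pos'],s['wrist_force'])
f=robot.grab_frame('top');save(f,'top3.png')
im=cv2.resize(f['image'][135:295,190:370],None,fx=4,fy=3.75,interpolation=cv2.INTER_CUBIC)
cv2.imwrite('pics/crop3.png',im[:,:,::-1])
P=np.array([[w(f,r,c) for c in range(185,375)] for r in range(140,295)]);Z=P[:,:,2]
for lo,hi,n in((130,150,'bar'),(76,100,'handles')):
    k,l,st,ce=cv2.connectedComponentsWithStats(((Z>lo)&(Z<hi)).astype(np.uint8))
    for i in range(1,k):
        if st[i,4]>15:
            Q=P[l==i];print(n,st[i],cv2.minAreaRect(Q[:,:2].astype(np.float32)),np.median(Q[:,2]))
E
```

```text
11.4833 [398.4 107.2 225.6] [ 0.6 -0.7 -0.8]
bar [ 77  38  39   7 225] ((643.5564575195312, -2.922565460205078), (88.96723937988281, 13.607274055480957), 88.63167572021484) 139.22684102843482
handles [49  7 22  3 56] ((735.1146850585938, 90.04801940917969), (51.91425704956055, 8.091657638549805), 89.71398162841797) 88.39775337613571
handles [92 80  8 16 77] ((539.271240234375, -3.1987714767456055), (36.684539794921875, 16.69659423828125), 1.291911005973816) 94.99983217810222
handles [123  80   8  17  86] ((539.505615234375, -77.3401107788086), (17.022859573364258, 38.49470901489258), 88.78978729248047) 94.6628454811763
handles [ 38  83  30   8 188] ((541.4307250976562, 99.40099334716797), (69.79766845703125, 17.1949462890625), 87.98094940185547) 93.97879550305083
```

View pics/crop3.png

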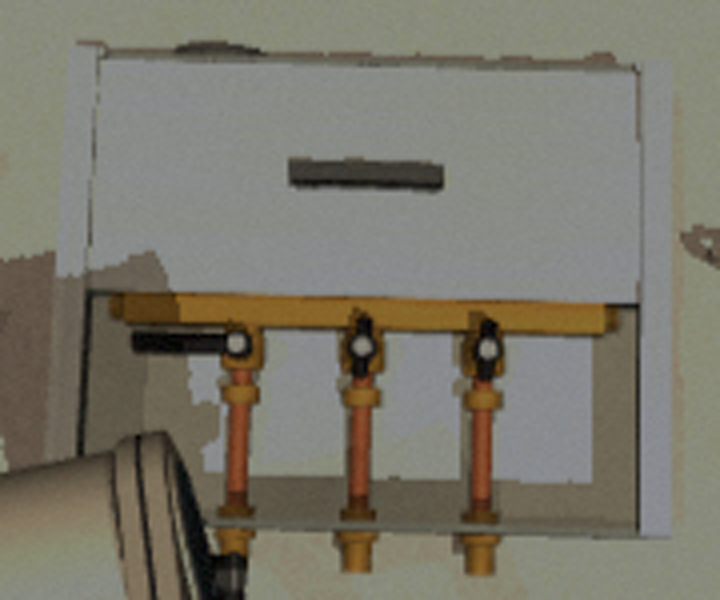

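The lever now stands crosswise, from (345, 237) to (342, 133) in the crop, and it stalled at its stop. The tees haven't moved, the cover is fully back, and the robot is clear. I'll hand in.

```bash
python3 -c "
from plant import robot
print(robot.job_done())"
```

```text
the job is handed in; nothing more can be done
None
```

The cover is fully back at its stop and the long lever is a quarter turn clockwise, fully shut. I handed the job in at about 11.5 s on the robot's clock; no verdict was reported.

- **Cover:** I pushed the pull bar with the shut fingertips until it stopped moving at about 9 N. In the last picture the bar is at x about 643.5 mm, against about 644.5 mm expected at full travel.
- **Lever:** It was the valve at unit y +75. I pushed it round until it stalled, with about 16 N on its x component. The last picture shows it crosswise to its pipe, within about 2° by a coarse fit.
- **Tee handles:** Both still lie along their pipes. The depth fit of one changed from 72° to 89° between pictures. I put that down to noise on a small shape, as the two pictures look the same.
- **Things on the desk:** The arm did not go near them at low height. I did not measure their positions again at the end.
- **Handing in:** The robot was clear of everything. No check failed.

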